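# Press three specimen mounts home in order

### The arm

A 6-joint arm with a two-finger parallel gripper is mounted at the origin on a cart in front of the work surface, level with it; the furniture and walls round the work are solid. World frame = base frame: x ahead of the robot, y to its left, z up, the work surface at z = 0. Lengths are in mm, angles in rad, forces in N, time in s.
With the tool pointing down it reaches from about 350 to 875 mm from the base axis. Payload 4.2 kg.
Tool frame: the origin (TCP) lies at the very end of the fingers, on their centre line; the grasp point (between the pads) lies 19 mm behind it (arm.grasp_offset is the distance from the TCP to the grasp point, in mm); z points along the fingers, y is the direction in which the jaws open and shut (so a half turn about z gives the same grasp; the last joint's range is limited). The gripper opens to 85 mm and grips with 20 to 120 N. Pads are 22 mm wide; open, the fingers measure 114 mm over their backs; the gripper's body (76 mm by 85 mm) begins 54 mm behind the grasp point. The pads swing forward as they close: fully open they stand 13 mm farther back than shut.
Start: joints at [1.534, 0.385, 0.008, 0, -1.194, -0.259], TCP at [182.158, 597.844, 231.312] pointing down, gripper open.
Joint ranges: [-3.14, 3.14], [-1.21, 2.06], [-1.07, 1.41], [-3.16, 2.05], [-2.99, -0.16], [-3.1, 3.1]. Speed limits (rad/s): [2.79, 2.79, 3.14, 3.14, 3.14, 3.14].

### API

Orientations are given as a unit quaternion [x, y, z, w].
In Python, from bench import arm gives the robot as it stands.
- The arm moves only by the tool arm_command, never from a script. Its argument "commands" is one flat list of numbers, 4 for each row, row after row: the shift along the tool's x, y, z in m, then the turn about the tool's z in degrees. In form: [tx, ty, tz, roll, tx, ty, tz, roll, ...]. A call has exactly 5 rows; each row shifts and turns the pose as measured when the row begins, along the tool's axes as they then stand; what a row does not reach is not made up. A row lasts 1/10 s, in which the tool goes at most 50 mm and 8.59 degrees, less where a joint would pass 70% of its speed; a pose out of reach is approached as far as the arm can. A call with a gripper value outside its range is refused whole. "jaw" is the opening, from 0 (shut) to 1 (fully open), set as the call begins (left out, the last holds). The fingers move at their own pace and stop on an object; the grip force is fixed at half the most. Time passes only in rows, so rows that do not move let the fingers close, or fill a call up. It gives the time, the measured TCP pose, the force and the opening at its end, in the units of the state.
- arm.read_state(): the state, without advancing time (a new reading comes with each control period).
- arm.get_image(name): name is "side" or "top" or "wrist"; returns the picture (400x640x3 uint8, red, green, blue); there is no depth.
- arm.camera_info(name): a dict with "camera_matrix" (3x3 intrinsics, pixels), "world_from_camera" (4x4, takes a point from camera to world coordinates). Camera axes: x right, y down, z forward; pixel columns grow to the right and rows downward; lengths in mm; the calibration is good to about 2 mm. A picture is of the moment at which its call begins: read the wrist's pose just before it. camera_info takes no time and is no camera call; for the wrist camera it gives the pose at the moment of the call.
- arm.job_done(): hands the job in, once; it reports no verdict.
Trained networks look in the newest picture that a camera, given by its name, has taken for a name from the list of things; names that differ only in an ending like _2 or _b are one class to them, and where a whole thing is asked for, a point or a joint stands for the part that bears it (a point fixed in the world has none). Each returns a list of dicts, best first, with "confidence" (0 to 1); they miss things now and then, are a little off and sometimes report something else, mostly with a low value. They report only what shows in the picture. A call takes as long as a camera call. They do not tell look-alikes from the thing itself.
- arm.regions_of(camera, target): "mask" (400x640 bool, what is visible of it).
- arm.place_of(camera, target): "centre" ([x, y, z] in mm, in the coordinates of the camera as it stood for that picture, good to about 4 mm: a listed point, or the origin of a listed thing).
The state is a dict: "clock": time; "joints": joint angles; "joint_vel": joint speeds; "joint_efforts": joint torques, N m; "position": TCP position; "ee_rot": TCP orientation; "contact_force": force on the tool from outside, world axes, zero at the start; "wrist_torque": the same for the moment, N m; "gripper_width": finger opening in mm.
Only numpy, scipy, OpenCV 4.12 (cv2) and the standard library are available. Lean on these libraries where they do the work, as an engineer would, in place of code of your own. Each camera call takes 0.05 s, during which the arm holds its last target.

### The job

Get the specimen holder ready for polishing: with a fingertip, press gently on top of the red mount, then the green one, then the blue one, each until its carrier cup is fully down on the plate and no yellow band shows under it. Leave the cream mount up and untouched, do not pull or lift any mount out of its cup, and do not disturb the gauge block and ring gauge beside the holder.

Things in the scene. Friction and masses are not known exactly. Their poses are not given: they have to be found in the camera images.
- holder: square aluminium holder 140x140 mm, top face 22 mm above the worktop, fixed; origin at the centre of its underside. Four dark steel carrier cups (41 mm across, 10 mm high) at x, y = +-32.5 mm in its frame hold a mount each. A cup starts 8 mm above the plate, a yellow band showing below it; about 3 N slides it down to a hard stop on the plate (no yellow seen), and it stays where it is left
- red_mount: red resin specimen mount, a puck 30 mm in diameter and 22 mm high, loose in one of the four cups (any one). Origin at the centre of its underside, z up; top face 22 mm above the origin. Its underside is 33 mm above the worktop while its cup is up and 25 mm when the cup is fully down
- green_mount: green resin specimen mount, a puck 30 mm in diameter and 19 mm high, loose in one of the four cups (any one). Origin at the centre of its underside, z up; top face 19 mm above the origin. Its underside is 33 mm above the worktop while its cup is up and 25 mm when the cup is fully down
- blue_mount: blue resin specimen mount, a puck 30 mm in diameter and 16 mm high, loose in one of the four cups (any one). Origin at the centre of its underside, z up; top face 16 mm above the origin. Its underside is 33 mm above the worktop while its cup is up and 25 mm when the cup is fully down
- cream_mount: cream resin specimen mount, a puck 30 mm in diameter and 22 mm high, loose in one of the four cups (any one). Origin at the centre of its underside, z up; top face 22 mm above the origin. Its underside is 33 mm above the worktop while its cup is up and 25 mm when the cup is fully down
- gauge_block: grey steel gauge block 60x34x24 mm, standing loose beside the holder, origin at the centre of its underside; a bystander
- ring_gauge: pale steel ring gauge 62 mm in diameter, 16 mm high, lying loose beside the holder, origin at the centre of its underside; a bystander
Mind the look-alikes: they are no part of the job. Of the things that look like the blue_mount, the smaller one is meant.

How it is judged:
By the outcome, as a careful person would: the job done as asked, in the order asked, and still so for the second after the job is handed in, with the robot touching nothing.
It also fails if it takes over 45 s, if anything falls off the work surface, if the arm or the gripper's body presses on something with over 40 N, if the wrist force passes 120 N, or if a joint passes its speed limit or range.

## Working session

There is one attempt and no reset: what is moved stays moved. The work goes in short steps, Python scripts to look and compute and a tool call to move; the robot and the scene stay as the last step left them, time stands still between calls to the robot, and variables do not carry over. Pictures are saved under pics/ and viewed, and the job is handed in when it is done.

Besides the shell and the picture viewer there is one more tool, called after "Call:" by a JSON object that holds its "fn" and its "kwargs". arm_command: Moves the arm, as the interface text tells. Its arguments: {"type":"object","properties":{"commands":{"type":"array"},"jaw":{"type":"number"}},"required":["commands"]}

```bash
mkdir -p pics; ls
python3 - <<'E'
from bench import arm
import cv2,numpy as np
for n in ("top","side","wrist"):
    im=arm.get_image(n); cv2.imwrite(f"pics/{n}0.png",im[:,:,::-1])
    i=arm.camera_info(n); print(n,np.round(i["camera_matrix"],1).tolist(),np.round(i["world_from_camera"],3).tolist())
s=arm.read_state(); print(s)
E
```

```text
pics
top [[426.0, 0.0, 311.3], [0.0, 426.0, 199.7], [0.0, 0.0, 1.0]] [[-0.007, -0.996, 0.085, 398.873], [-0.999, 0.004, -0.032, 68.351], [0.031, -0.086, -0.996, 963.633], [0.0, 0.0, 0.0, 1.0]]
side [[407.5, 0.0, 317.3], [0.0, 407.5, 203.9], [0.0, 0.0, 1.0]] [[-0.559, -0.411, 0.72, -209.934], [-0.829, 0.257, -0.497, 511.37], [0.02, -0.875, -0.485, 520.244], [0.0, 0.0, 0.0, 1.0]]
wrist [[330.3, 0.0, 319.4], [0.0, 330.3, 196.3], [0.0, 0.0, 1.0]] [[-0.291, -0.903, -0.315, 264.613], [-0.957, 0.276, 0.094, 573.042], [0.002, 0.329, -0.944, 371.638], [0.0, 0.0, 0.0, 1.0]]
{'clock': 0.15, 'joints': array([ 1.53360912e+00,  3.85404977e-01,  6.94128743e-03, -3.43929714e-04,
       -1.19402208e+00, -2.58614161e-01]), 'joint_vel': array([ 0.00041409,  0.00054898,  0.00386448,  0.00216968, -0.00033819,
       -0.00049754]), 'joint_efforts': array([-2.72960824e-04, -3.92677689e+01,  1.88583541e+01,  4.18868423e+00,
       -3.41588551e-03, -3.99427025e-07]), 'position': array([182.04256015, 597.43771268, 230.45956341]), 'ee_rot': array([ 9.89072906e-01, -1.47424718e-01, -6.55393382e-05,  8.57210810e-04]), 'contact_force': array([-0.59323633, -0.50444421,  0.49994737]), 'wrist_torque': array([-0.01286507,  0.0177921 ,  0.05194425]), 'gripper_width': 85.0430747847902}
```

View pics/top0.png

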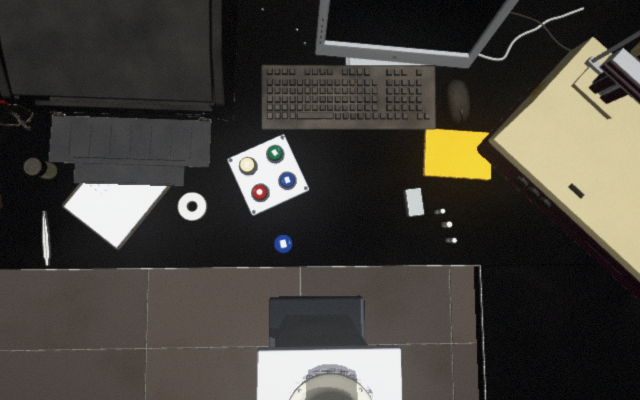

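View pics/side0.png

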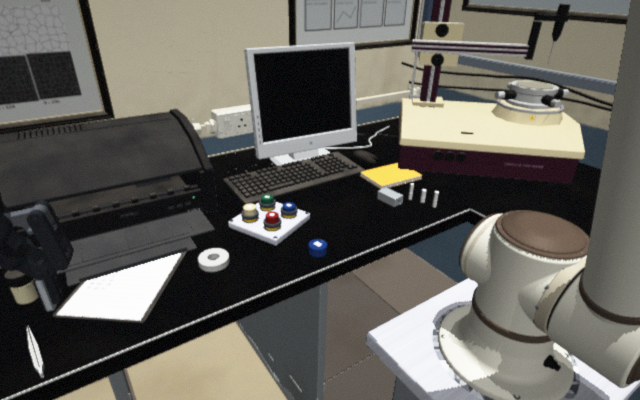

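View pics/wrist0.png

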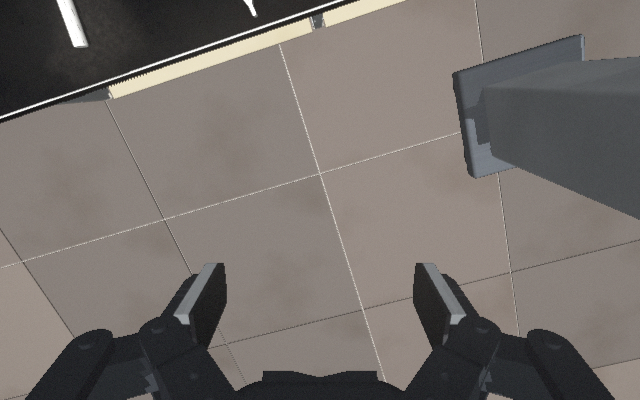

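```bash
cat > h.py <<'E'
from bench import arm
import cv2,numpy as np
def ray(cam,uv,z,info=None):
    i=info or arm.camera_info(cam);K=np.array(i["camera_matrix"]);T=np.array(i["world_from_camera"])
    d=T[:3,:3]@np.linalg.solve(K,[uv[0],uv[1],1.]); o=T[:3,3]
    return o+d*(z-o[2])/d[2]
def proj(cam,p,info=None):
    i=info or arm.camera_info(cam);K=np.array(i["camera_matrix"]);T=np.array(i["world_from_camera"])
    q=T[:3,:3].T@(np.array(p,float)-T[:3,3]); q=K@q; return q[:2]/q[2]
E
python3 - <<'E'
from h import *
t=cv2.imread("pics/top0.png"); s=cv2.imread("pics/side0.png")
a=cv2.resize(t[125:265,215:325],None,fx=5,fy=4.2*5/4.2,interpolation=2)
b=cv2.resize(s[185:275,220:340],None,fx=6,fy=6,interpolation=2)
cv2.imwrite("pics/topc.png",cv2.resize(a,(440,560))); cv2.imwrite("pics/sidec.png",b)
for cam in("top","side"):
  T=np.array(arm.camera_info(cam)["world_from_camera"])
  arm.get_image(cam)
  for n in("holder","red_mount","green_mount","blue_mount","cream_mount","gauge_block","ring_gauge"):
    for r in arm.place_of(cam,n): print(cam,n,round(r["confidence"],2),np.round((T@np.r_[r["centre"],1])[:3],1))
    if "mount" in n:
      for r in arm.regions_of(cam,n):
        m=r["mask"];ys,xs=np.nonzero(m);print("   mask",m.sum(),xs.mean().round(1),ys.mean().round(1),round(r["confidence"],2))
E
```

```text
top holder 0.65 [537.4 138.7   4.2]
top red_mount 0.57 [491.7 151.7  33.4]
   mask 170 259.8 192.1 0.63
top green_mount 0.6 [579.1 118.7  35.8]
   mask 174 274.5 152.4 0.49
top blue_mount 0.69 [388.1 100.   -3.7]
top blue_mount 0.63 [551.6 177.7  31.2]
top blue_mount 0.46 [521.7  89.4  30.5]
   mask 277 282.5 243.2 0.72
   mask 139 287.5 179.5 0.52
top cream_mount 0.72 [536.  137.9   4.2]
top cream_mount 0.49 [577.5 122.4  33.3]
top cream_mount 0.46 [553.  176.6  33. ]
   mask 181 248.0 164.6 0.74
top gauge_block 0.57 [ 477.9 -195.    -3.1]
top ring_gauge 0.66 [468.5 301.5   0.5]
top ring_gauge 0.36 [490.7 150.6  31.5]
side holder 0.9 [542.1 130.3   2.2]
side red_mount 0.73 [497.8 149.2  37.4]
side red_mount 0.29 [540.5 133.    2.2]
   mask 146 272.0 217.0 0.46
side green_mount 0.56 [583.1 118.4  33.6]
   mask 112 266.8 198.6 0.52
side blue_mount 0.77 [381.5  97.8   3.6]
side blue_mount 0.61 [519.6  88.9  29.8]
side blue_mount 0.47 [ 476.6 -194.5    3.7]
   mask 256 317.1 247.2 0.54
side cream_mount 0.58 [555.1 175.2  32.2]
   mask 138 249.9 209.0 0.64
side gauge_block 0.82 [ 475.5 -194.8    4.8]
side ring_gauge 0.62 [471.6 298.9   0.5]
```

View pics/topc.png

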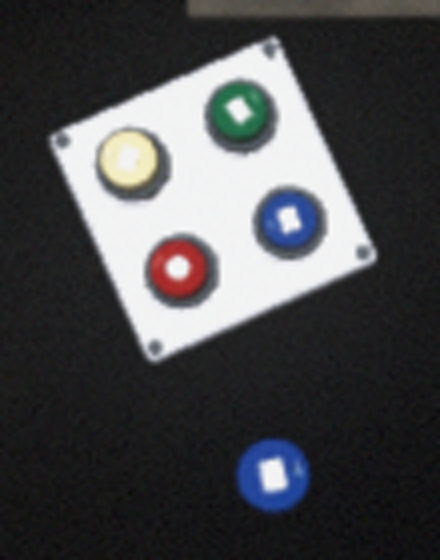

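View pics/sidec.png

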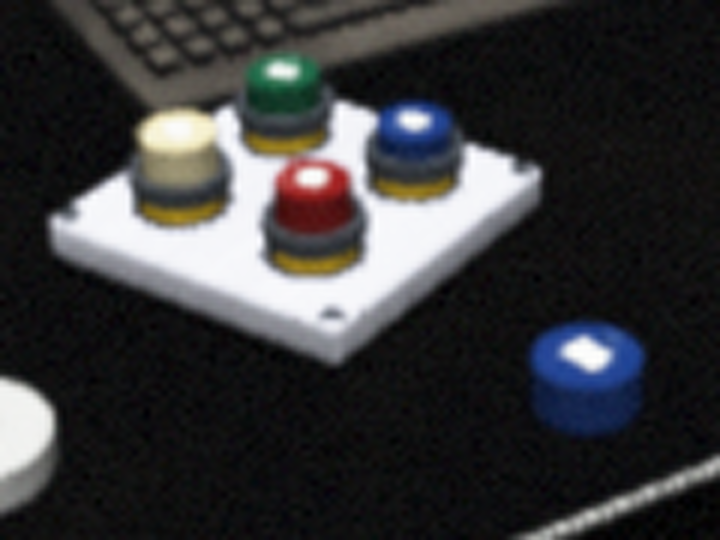

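Run:
```python
from h import *
for n,uvt,uvs,z in [("red",(259.8,192.1),(272,217),54),("green",(274.5,152.4),(266.8,198.6),51),("blue",(287.5,179.5),(289,210),48),("cream",(248,164.6),(250,209),54),("decoy",(282.5,243.2),(317,247),16)]:
    print(n,np.round(ray("top",uvt,z),1))
R=np.array([491,151]) 
s=arm.read_state();print(s["clock"],s["position"],s["ee_rot"])
from scipy.spatial.transform import Rotation as R
print(R.from_quat(s["ee_rot"]).as_matrix().round(3))
```

```text
red [493.5 149.6  54. ]
green [580.2 118.4  51. ]
blue [521.3  90.5  48. ]
cream [553.  175.1  54. ]
decoy [383.8 102.5  16. ]
1.35 [182.1416593  597.85050102 231.32919116] [ 9.89081520e-01 -1.47369418e-01 -1.22961146e-05 -2.42940409e-05]
[[ 0.957 -0.292 -0.   ]
 [-0.292 -0.957  0.   ]
 [-0.    -0.    -1.   ]]
```

Blue look-alikes: the one in the cup at top px (287,180) and the loose one at (283,243). The loose one is larger and sits on the worktop. The cupped one is smaller, so it is the one meant, and the crop confirms it. All four yellow bands show. I'll move now with the jaws shut.

Call:
{"fn": "arm_command", "kwargs": {"commands": [0.036, 0.028, 0, 0, 0.036, 0.028, 0, 0, 0.036, 0.028, 0, 0, 0.036, 0.028, 0, 0, 0.036, 0.028, 0, 0], "jaw": 0}}

```text
clock: 1.85
position: [315.0, 410.4, 230.0]
ee_rot: [0.99, -0.143, 0.0, -0.001]
contact_force: [0.0, 0.4, 0.3]
gripper_width: 12.7
```

Call:
{"fn": "arm_command", "kwargs": {"commands": [0.036, 0.029, 0.01, 0, 0.036, 0.029, 0.01, 0, 0.036, 0.029, 0.01, 0, 0.036, 0.029, 0.01, 0, 0.036, 0.029, 0.01, 0]}}

```text
clock: 2.35
position: [451.9, 214.1, 181.9]
ee_rot: [0.99, -0.141, 0.003, -0.005]
contact_force: [1.6, 0.9, 0.9]
gripper_width: 0.2
```

```bash
cat >> h.py <<'E'
from scipy.spatial.transform import Rotation as Ro
def to(x,y,z):
    s=arm.read_state(); d=np.array([x,y,z])-s["position"]
    print(s["clock"],"pos",s["position"].round(1),"F",s["contact_force"].round(1),"w",round(s["gripper_width"],1),"tool delta mm",(Ro.from_quat(s["ee_rot"]).as_matrix().T@d).round(1))
E
python3 -c "
from h import *
to(494,150,100)"
```

```text
2.35 pos [451.9 214.1 181.9] F [1.6 0.9 0.9] w 0.2 tool delta mm [57.9 50.6 81.6]
```

Call:
{"fn": "arm_command", "kwargs": {"commands": [0.018, 0.016, 0.024, 0, 0.018, 0.016, 0.024, 0, 0.014, 0.012, 0.02, 0, 0.005, 0.004, 0.01, 0, 0, 0, 0, 0]}}

```text
clock: 2.85
position: [496.0, 146.0, 101.3]
ee_rot: [0.989, -0.145, 0.004, -0.005]
contact_force: [0.9, 0.1, 0.3]
gripper_width: -0.2
```

```bash
python3 -c "
from h import *
cv2.imwrite('pics/w1.png',arm.get_image('wrist')[:,:,::-1])
cv2.imwrite('pics/s1.png',cv2.resize(arm.get_image('side')[150:290,200:360,::-1],None,fx=5,fy=4,interpolation=2))
to(494,150,60)
for n,p in dict(red=(493.5,149.6,55),green=(580.2,118.4,52),blue=(521.3,90.5,49),cream=(553,175.1,55)).items(): print(n,proj('wrist',p).round(0))
T=np.array(arm.camera_info('wrist')['world_from_camera'])
for n in ('red_mount','green_mount','blue_mount','cream_mount'):
  for r in arm.place_of('wrist',n): print(n,round(r['confidence'],2),np.round((T@np.r_[r['centre'],1])[:3],1))
"
```

```text
2.95 pos [496.5 147.4 102.8] F [ 0.8  0.3 -0.1] w -0.1 tool delta mm [-3.5 -1.2 42.8]
red [319. 233.]
green [329.  77.]
blue [400. 163.]
cream [248. 154.]
red_mount 0.87 [499.2 150.1  35.7]
green_mount 0.95 [584.5 120.1  34.3]
blue_mount 0.92 [525.5  92.9  34.1]
blue_mount 0.73 [381.7 102.3   4. ]
cream_mount 0.64 [556.6 180.2  35.9]
```

View pics/w1.png

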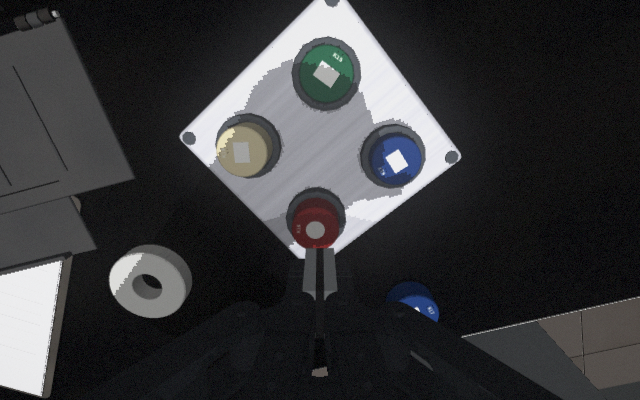

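View pics/s1.png

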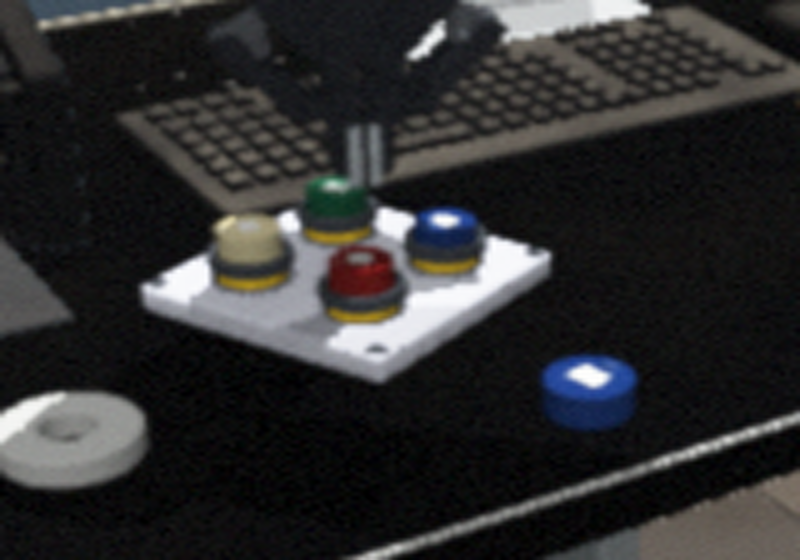

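Wrist view: red label at (315,229), green (326,74), blue (396,161), cream (241,152). These agree within about 5 px with the top-camera positions. The shut fingers are just above red. I'll descend to just above it.

Call:
{"fn": "arm_command", "kwargs": {"commands": [-0.001, -0.002, 0.015, 0, 0, -0.001, 0.015, 0, 0, 0, 0.007, 0, 0, 0, 0, 0, 0, 0, 0, 0]}}

```text
clock: 3.65
position: [498.4, 155.7, 70.0]
ee_rot: [0.99, -0.141, 0.009, -0.01]
contact_force: [0.5, 0.4, 0.0]
gripper_width: -0.0
```

```bash
python3 -c "
from h import *
for n,uv,z in [('red',(315,229),55),('green',(326,74),52),('blue',(396,161),49),('cream',(241,152),55)]: pass
to(496,150,55)"
```

```text
3.65 pos [498.4 155.7  70. ] F [0.5 0.4 0. ] w -0.0 tool delta mm [-1.   6.5 14.8]
```

Call:
{"fn": "arm_command", "kwargs": {"commands": [-0.001, 0.004, 0.004, 0, 0, 0.002, 0.003, 0, 0, 0, 0, 0, 0, 0, 0, 0, 0, 0, 0, 0]}}

```text
clock: 4.15
position: [496.5, 150.3, 64.1]
ee_rot: [0.99, -0.141, 0.011, -0.011]
contact_force: [-0.2, 0.2, -0.2]
gripper_width: 0.2
```

```bash
python3 -c "
from h import *
to(496,150,55); print(arm.read_state()['joint_vel'].round(4),arm.read_state()['ee_rot'].round(4))
cv2.imwrite('pics/s2.png',cv2.resize(arm.get_image('side')[150:290,200:360,::-1],None,fx=5,fy=4,interpolation=2))
to(496,150,55)
cv2.imwrite('pics/w2.png',arm.get_image('wrist')[:,:,::-1])
to(496,150,55)
"
```

```text
4.15 pos [496.5 150.3  64.1] F [-0.2  0.2 -0.2] w 0.2 tool delta mm [-0.6  0.7  9. ]
[-0.0021 -0.0024 -0.0008  0.0019  0.0015 -0.0002] [ 0.9899 -0.1411  0.0107 -0.0111]
4.2 pos [496.5 150.3  64.1] F [ 0.9 -0.4  0.4] w -0.1 tool delta mm [-0.6  0.7  9.1]
4.25 pos [496.6 150.4  64.1] F [ 0.8 -0.3 -0.9] w 0.2 tool delta mm [-0.6  0.8  9.1]
```

View pics/s2.png

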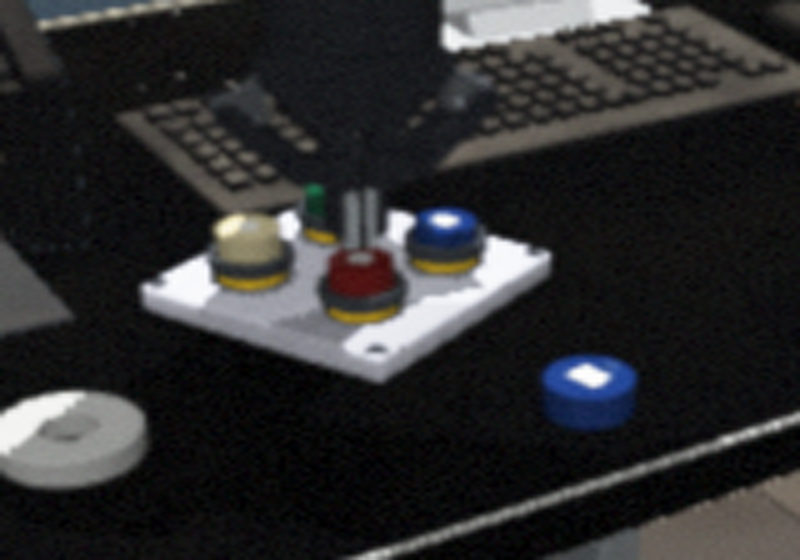

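View pics/w2.png

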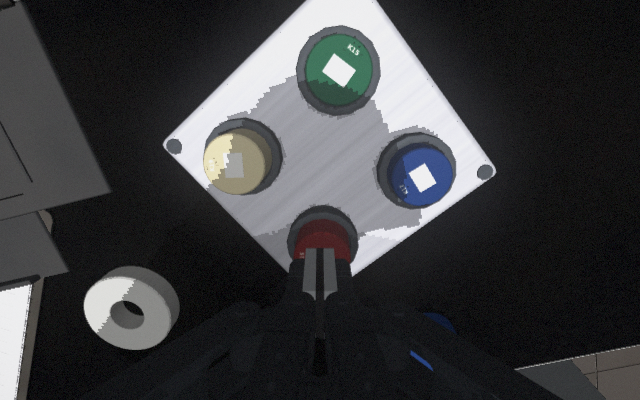

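Call:
{"fn": "arm_command", "kwargs": {"commands": [0, 0.001, 0.003, 0, 0, 0, 0.003, 0, 0, 0, 0.002, 0, 0, 0, 0.002, 0, 0, 0, 0.002, 0]}}

```text
clock: 4.75
position: [496.8, 149.7, 51.6]
ee_rot: [0.99, -0.141, 0.011, -0.011]
contact_force: [-1.5, -0.2, 2.5]
gripper_width: -0.2
```

```bash
python3 -c "
from h import *
to(496,150,47);print(arm.read_state()['ee_rot'].round(4))"
```

```text
4.75 pos [496.8 149.7  51.6] F [-1.5 -0.2  2.5] w -0.2 tool delta mm [-0.9  0.1  4.6]
[ 0.9899 -0.1409  0.0109 -0.0112]
```

Call:
{"fn": "arm_command", "kwargs": {"commands": [0, 0, 0.001, 0, 0, 0, 0.001, 0, 0, 0, 0.001, 0, 0, 0, 0.001, 0, 0, 0, 0.001, 0]}}

```text
clock: 5.25
position: [496.9, 149.7, 47.0]
ee_rot: [0.99, -0.141, 0.011, -0.011]
contact_force: [-4.1, -0.1, 13.3]
gripper_width: -0.0
```

```bash
python3 -c "
from h import *
to(496,150,47)
cv2.imwrite('pics/s3.png',cv2.resize(arm.get_image('side')[180:260,220:320,::-1],None,fx=7,fy=7,interpolation=2))"
```

```text
5.25 pos [496.9 149.7  47. ] F [-4.1 -0.1 13.3] w -0.0 tool delta mm [-0.9 -0.1  0. ]
```

View pics/s3.png

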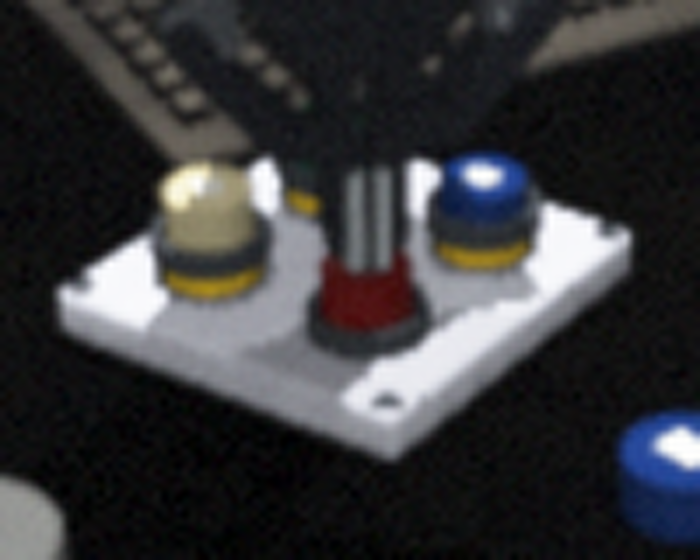

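Red is down: z = 47.0 (expected 47), force rose to 13 N at the stop, and no yellow shows under it. I'll lift and go over green.

Call:
{"fn": "arm_command", "kwargs": {"commands": [0, 0, -0.003, 0, 0, 0, -0.01, 0, 0, 0, -0.015, 0, 0.01, 0, -0.01, 0, 0.02, 0.001, 0, 0]}}

```text
clock: 5.8
position: [523.5, 139.9, 88.0]
ee_rot: [0.99, -0.14, 0.011, -0.011]
contact_force: [0.3, 0.2, 0.0]
gripper_width: -0.3
```

```bash
python3 -c "
from h import *
to(582,119,65)
cv2.imwrite('pics/s4.png',cv2.resize(arm.get_image('side')[180:260,220:320,::-1],None,fx=7,fy=7,interpolation=2))"
```

```text
5.8 pos [523.5 139.9  88. ] F [0.3 0.2 0. ] w -0.3 tool delta mm [61.6  4.5 24. ]
```

View pics/s4.png

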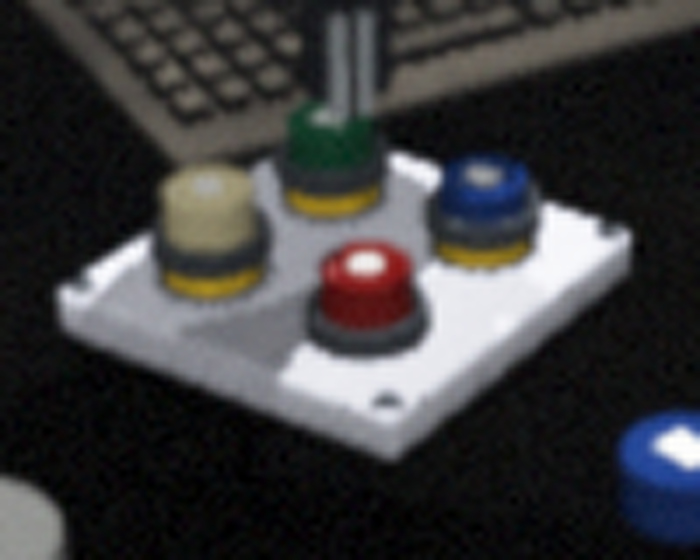

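Red is fully down and seated, and the other three are still up. Continuing to green.

Call:
{"fn": "arm_command", "kwargs": {"commands": [0.02, 0.002, 0, 0, 0.02, 0.002, 0.003, 0, 0.014, 0, 0.008, 0, 0.005, 0, 0.008, 0, 0, 0, 0, 0]}}

```text
clock: 6.35
position: [585.3, 119.1, 70.0]
ee_rot: [0.99, -0.141, 0.012, -0.012]
contact_force: [0.1, -0.4, -0.2]
gripper_width: 0.1
```

```bash
python3 -c "
from h import *
to(582,119,60);print(arm.read_state()['ee_rot'].round(4))"
```

```text
6.35 pos [585.3 119.1  70. ] F [ 0.1 -0.4 -0.2] w 0.1 tool delta mm [-3.4  1.3  9.9]
[ 0.9899 -0.1409  0.0123 -0.012 ]
```

Call:
{"fn": "arm_command", "kwargs": {"commands": [-0.003, 0.001, 0.004, 0, 0, 0, 0.004, 0, 0, 0, 0.001, 0, 0, 0, 0, 0, 0, 0, 0, 0]}}

```text
clock: 6.85
position: [579.4, 119.8, 59.6]
ee_rot: [0.99, -0.14, 0.011, -0.011]
contact_force: [-0.3, 0.5, -0.3]
gripper_width: 0.1
```

```bash
python3 -c "
from h import *
to(582,119,52)
im=arm.get_image('wrist');cv2.imwrite('pics/w3.png',im[:,:,::-1])
print(proj('wrist',(582,119,52)).round(),proj('wrist',arm.read_state()['position']).round())
cv2.imwrite('pics/s5.png',cv2.resize(arm.get_image('side')[180:260,220:320,::-1],None,fx=7,fy=7,interpolation=2))"
```

```text
6.85 pos [579.4 119.8  59.6] F [-0.3  0.5 -0.3] w 0.1 tool delta mm [2.6 0.3 7.6]
[321. 255.] [320. 268.]
```

View pics/s5.png

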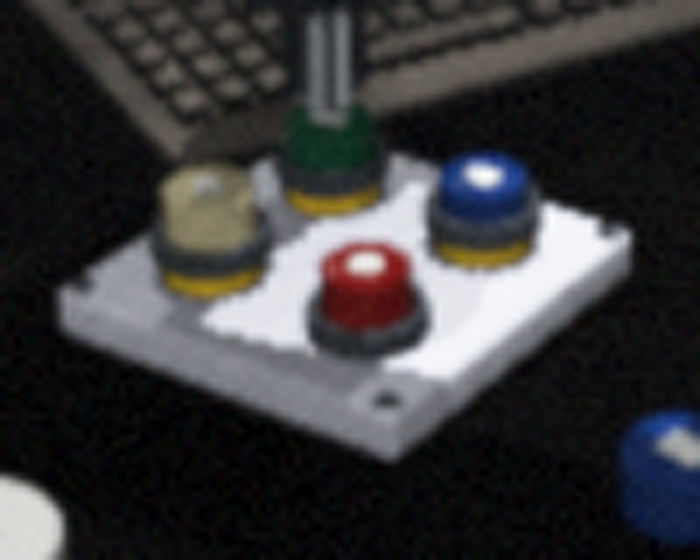

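View pics/w3.png

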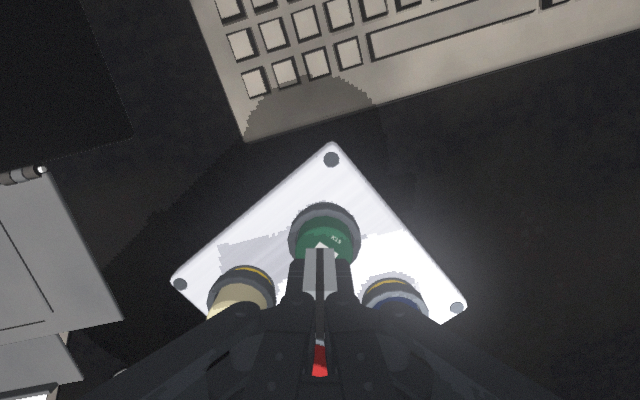

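The fingers are above green at about (325,245) in the wrist view, with a 2–3 mm offset in tool x. I'll correct that and press.

Call:
{"fn": "arm_command", "kwargs": {"commands": [0.002, 0.001, 0.002, 0, 0, 0, 0.003, 0, 0, 0, 0.002, 0, 0, 0, 0.002, 0, 0, 0, 0.001, 0]}}

```text
clock: 7.45
position: [582.2, 118.5, 50.0]
ee_rot: [0.99, -0.14, 0.012, -0.012]
contact_force: [-0.7, 0.7, 2.4]
gripper_width: 0.2
```

```bash
python3 -c "
from h import *
to(582,119,44)"
```

```text
7.45 pos [582.2 118.5  50. ] F [-0.7  0.7  2.4] w 0.2 tool delta mm [-0.5 -0.3  6. ]
```

Call:
{"fn": "arm_command", "kwargs": {"commands": [0, 0, 0.0015, 0, 0, 0, 0.001, 0, 0, 0, 0.001, 0, 0, 0, 0.001, 0, 0, 0, 0.001, 0]}}

```text
clock: 7.95
position: [582.2, 118.5, 44.6]
ee_rot: [0.99, -0.14, 0.012, -0.012]
contact_force: [-0.9, 0.2, 1.7]
gripper_width: -0.2
```

```bash
python3 -c "
from h import *
to(582,119,44)"
```

```text
7.95 pos [582.2 118.5  44.6] F [-0.9  0.2  1.7] w -0.2 tool delta mm [-0.3 -0.4  0.6]
```

Call:
{"fn": "arm_command", "kwargs": {"commands": [0, 0, 0.001, 0, 0, 0, 0.001, 0, 0, 0, 0.001, 0, 0, 0, 0.001, 0, 0, 0, 0.001, 0]}}

```text
clock: 8.45
position: [582.3, 118.6, 44.2]
ee_rot: [0.99, -0.139, 0.012, -0.011]
contact_force: [-3.5, -0.1, 7.7]
gripper_width: -0.6
```

```bash
python3 -c "
from h import *
to(582,119,44)
cv2.imwrite('pics/s6.png',cv2.resize(arm.get_image('side')[180:260,220:320,::-1],None,fx=7,fy=7,interpolation=2))"
```

```text
8.45 pos [582.3 118.6  44.2] F [-3.5 -0.1  7.7] w -0.6 tool delta mm [-0.4 -0.3  0.2]
```

View pics/s6.png

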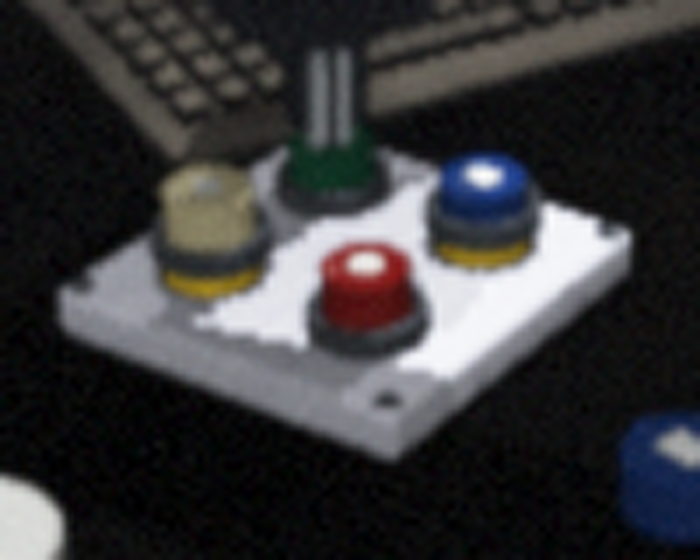

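Green is down: z stalled at 44.2, force 7.7 N, no yellow. On to blue.

Call:
{"fn": "arm_command", "kwargs": {"commands": [0, 0, -0.003, 0, 0, 0, -0.01, 0, 0, 0, -0.015, 0, -0.008, 0.007, -0.01, 0, -0.015, 0.013, 0, 0]}}

```text
clock: 9.0
position: [554.7, 105.5, 82.8]
ee_rot: [0.99, -0.139, 0.013, -0.012]
contact_force: [-0.8, 0.3, 0.3]
gripper_width: -0.2
```

```bash
python3 -c "
from h import *
to(523,91.5,62)"
```

```text
9.0 pos [554.7 105.5  82.8] F [-0.8  0.3  0.3] w -0.2 tool delta mm [-27.1  22.7  19.6]
```

Call:
{"fn": "arm_command", "kwargs": {"commands": [-0.012, 0.01, 0.003, 0, -0.008, 0.007, 0.006, 0, -0.003, 0.003, 0.006, 0, 0, 0, 0, 0, 0, 0, 0, 0]}}

```text
clock: 9.5
position: [522.9, 90.6, 68.3]
ee_rot: [0.99, -0.139, 0.013, -0.012]
contact_force: [-1.3, 0.9, 1.3]
gripper_width: 0.1
```

```bash
python3 -c "
from h import *
to(523,91.5,56)
im=arm.get_image('wrist');cv2.imwrite('pics/w4.png',im[:,:,::-1])
print(proj('wrist',(523,91.5,49)).round(),proj('wrist',arm.read_state()['position']).round())
cv2.imwrite('pics/s7.png',cv2.resize(arm.get_image('side')[180:260,220:320,::-1],None,fx=7,fy=7,interpolation=2))"
```

```text
9.5 pos [522.9  90.6  68.3] F [-1.3  0.9  1.3] w 0.1 tool delta mm [-0.5 -0.5 12.3]
[320. 250.] [320. 268.]
```

View pics/s7.png

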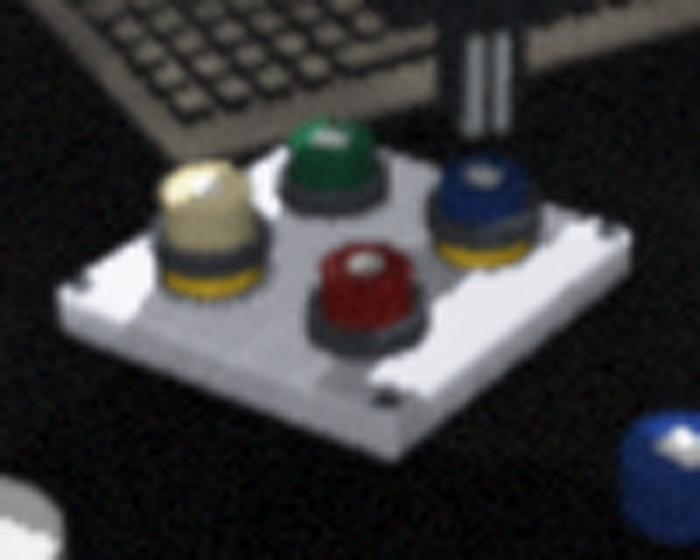

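View pics/w4.png

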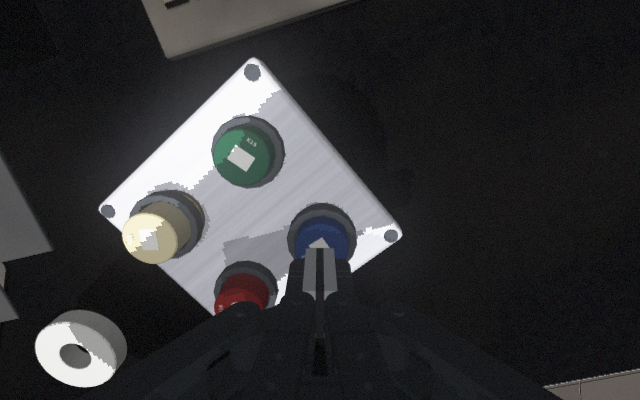

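Green is down and red is still down. The fingertip is centred over blue at about (321,247). Descending.

Call:
{"fn": "arm_command", "kwargs": {"commands": [0, 0, 0.006, 0, 0, 0, 0.005, 0, 0, 0, 0.003, 0, 0, 0, 0.001, 0, 0, 0, 0, 0]}}

```text
clock: 10.1
position: [524.8, 91.7, 51.5]
ee_rot: [0.99, -0.139, 0.014, -0.012]
contact_force: [0.2, -0.1, 0.4]
gripper_width: -0.0
```

```bash
python3 -c "
from h import *
to(523,91.5,49)"
```

```text
10.1 pos [524.8  91.7  51.5] F [ 0.2 -0.1  0.4] w -0.0 tool delta mm [-1.8  0.7  2.5]
```

Call:
{"fn": "arm_command", "kwargs": {"commands": [-0.001, 0, 0.001, 0, 0, 0, 0.0015, 0, 0, 0, 0.0015, 0, 0, 0, 0.0015, 0, 0, 0, 0.001, 0]}}

```text
clock: 10.6
position: [524.0, 92.1, 45.4]
ee_rot: [0.99, -0.139, 0.014, -0.012]
contact_force: [-0.9, 0.2, 2.5]
gripper_width: -0.1
```

```bash
python3 -c "
from h import *
to(523,91.5,41)"
```

```text
10.6 pos [524.   92.1  45.4] F [-0.9  0.2  2.5] w -0.1 tool delta mm [-0.9  1.   4.4]
```

Call:
{"fn": "arm_command", "kwargs": {"commands": [0, 0, 0.001, 0, 0, 0, 0.001, 0, 0, 0, 0.001, 0, 0, 0, 0.001, 0, 0, 0, 0.001, 0]}}

```text
clock: 11.1
position: [524.1, 92.1, 41.1]
ee_rot: [0.99, -0.139, 0.014, -0.012]
contact_force: [-3.7, -0.5, 13.7]
gripper_width: -0.1
```

```bash
python3 -c "
from h import *
to(523,91.5,41)
cv2.imwrite('pics/s8.png',cv2.resize(arm.get_image('side')[180:260,220:320,::-1],None,fx=7,fy=7,interpolation=2))"
```

```text
11.1 pos [524.1  92.1  41.1] F [-3.7 -0.5 13.7] w -0.1 tool delta mm [-0.9  0.8  0. ]
```

View pics/s8.png

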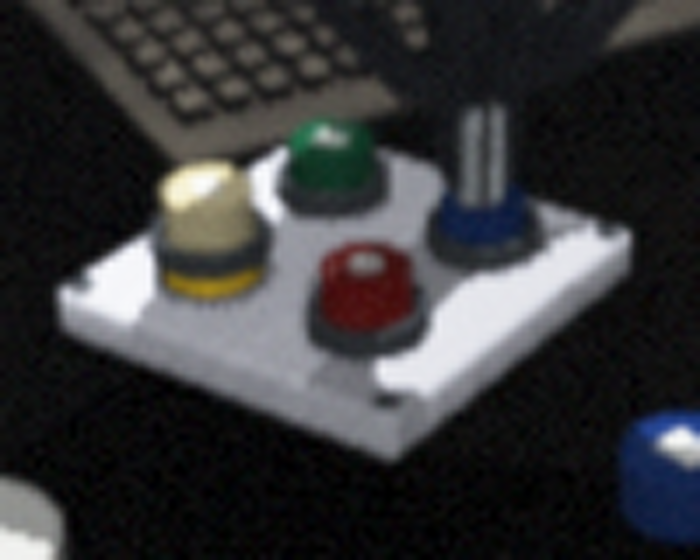

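Blue is down (z = 41.1, 13.7 N at the stop, no yellow). Retreating straight up.

Call:
{"fn": "arm_command", "kwargs": {"commands": [0, 0, -0.003, 0, 0, 0, -0.012, 0, 0, 0, -0.02, 0, 0, 0, -0.025, 0, 0, 0, -0.025, 0]}}

```text
clock: 11.65
position: [519.9, 89.7, 126.5]
ee_rot: [0.99, -0.139, 0.011, -0.01]
contact_force: [0.6, 0.0, 0.7]
gripper_width: -0.1
```

Call:
{"fn": "arm_command", "kwargs": {"commands": [0, 0, -0.025, 0, 0, 0, -0.02, 0, 0, 0, 0, 0, 0, 0, 0, 0, 0, 0, 0, 0]}}

```text
clock: 12.15
position: [520.6, 89.5, 178.7]
ee_rot: [0.99, -0.139, 0.015, -0.013]
contact_force: [-0.9, -0.0, 0.3]
gripper_width: 0.1
```

```bash
python3 -c "
from h import *
to(523,91.5,41)
im=arm.get_image('side')[:,:,::-1]
cv2.imwrite('pics/s9.png',cv2.resize(im[180:260,220:320],None,fx=7,fy=7,interpolation=2));cv2.imwrite('pics/s9f.png',im)
cv2.imwrite('pics/w9.png',arm.get_image('wrist')[:,:,::-1])
T=np.array(arm.camera_info('side')['world_from_camera'])
for n in('gauge_block','ring_gauge'):
  for r in arm.place_of('side',n)[:1]: print(n,np.round((T@np.r_[r['centre'],1])[:3],1))
"
```

```text
12.15 pos [520.6  89.5 178.7] F [-0.9 -0.   0.3] w 0.1 tool delta mm [ -1.9   1.7 137.7]
gauge_block [ 476.9 -191.1    1. ]
ring_gauge [471.6 301.1   1.9]
```

View pics/s9.png

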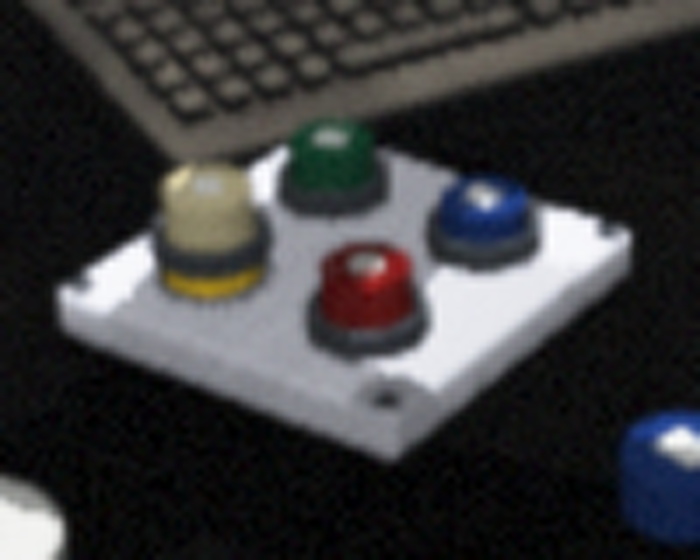

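View pics/w9.png

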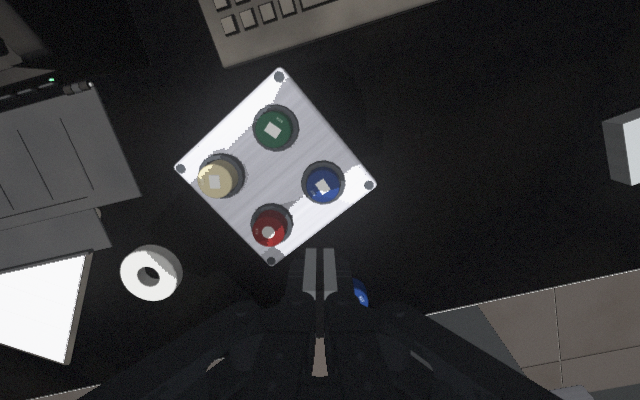

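Red, green and blue are down with no yellow showing. Cream is up with its band visible, and the bystanders are where they were. Handing in.

```bash
python3 -c "
from h import *
print(arm.job_done())"
```

```text
the job is handed in; nothing more can be done
None
```

I pressed the red, green and blue mounts down, in that order, with the shut fingertips, then backed straight up and handed the job in at about 12 s.

| Mount | Fingertip height at the stop | Expected | Upward force at the stop |
|---|---|---|---|
| Red | 47.0 mm | 47 mm | 13 N |
| Green | 44.2 mm | 44 mm | 8 N |
| Blue | 41.1 mm | 41 mm | 14 N |

- **Final views:** the last side picture shows no yellow under those three cups. The cream mount is still up with its band showing, and every mount is seated in its cup.
- **Blue look-alike:** I pressed the smaller blue puck in the cup. The larger loose one in front of the holder was left alone.
- **Bystanders:** the gauge block and ring gauge measured within 4 mm of where they were at the start, which is about the accuracy of that measurement.
- **Disagreements:** the cameras and networks differed by about 3–5 mm on where the mounts were, so I used values in between. The tool also drifted to about a 2° tilt over the moves. Neither affected the presses.

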